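Seat a wheel arbor in the sprung slots of a movement holder

ROBOT

A 7-joint arm with a two-finger parallel gripper is mounted at the origin on the work surface. World frame = base frame: x ahead of the robot, y to its left, z up, the work surface at z = 0. Lengths are in mm, angles in rad, forces in N, time in s.
With the tool pointing down it reaches from about 425 to 1025 mm from the base axis. Payload 3.6 kg.
Tool frame: the origin (TCP) lies at the very end of the fingers, on their centre line; the grasp point (between the pads) lies 19 mm behind it; z points along the fingers, y is the direction in which the jaws open and shut (so a half turn about z gives the same grasp; the last joint's range is limited). The gripper opens to 85 mm and grips with 20 to 120 N. Pads are 22 mm wide; open, the fingers measure 114 mm over their backs; the gripper's body (76 mm by 85 mm) begins 54 mm behind the grasp point. The pads swing forward as they close: fully open they stand 13 mm farther back than shut.
Start: joints at [-0.093, 0.591, 0.048, 1.609, -0.033, 0.943, -0.034], TCP at [725.003, 0.003, 231.302] pointing down, gripper open.
Joint ranges: [-2.69, 2.69], [-0.47, 2.24], [-1.27, 1.36], [0.19, 2.51], [-1.53, 4.68], [0.08, 2.07], [-3.09, 3.09]. Speed limits (rad/s): [2.57, 2.57, 3.14, 3.14, 3.14, 3.14, 3.14].

INTERFACE

Orientations are given as [roll, pitch, yaw] about the fixed x, y, z axes, in that order (R = Rz(yaw) Ry(pitch) Rx(roll)).
In Python, from cell import arm gives the robot as it stands.
- The arm moves only by the tool arm_command, never from a script. Its argument "increments" is a list that holds one entry, the list of rows, each a list of 7 numbers: the shift along the tool's x, y, z in mm, then the turn, a rotation vector about the tool's x, y, z in rad, then the closure in counts, from 0 (fully open) to 255 (shut). In form: [[[tx, ty, tz, wx, wy, wz, fingers], ...]]. A call has 1 to 20 rows; each row is the pose to reach, as a shift and turn from the pose commanded when the call began, along the tool's axes at that moment; what a row does not reach only later rows make up. A row lasts 1/12 s, in which the tool goes at most 41.7 mm and 7.16 degrees, less where a joint would pass 70% of its speed; a pose out of reach is approached as far as the arm can. A call with a gripper value outside its range is refused whole. The fingers move at their own pace and stop on an object; "force" is the grip in N (left out, the last holds). Time passes only in rows, so rows that repeat a pose let the fingers close. It gives the time, the measured TCP pose, the force and the opening at its end, in the units of the state.
- arm.sense(): the state, without advancing time (a new reading comes with each control period).
- arm.capture(name): name is "scene" or "side" or "wrist"; returns the picture (480x640x3 uint8, blue, green, red); there is no depth.
- arm.get_calibration(name): a dict with "K" (3x3 intrinsics, pixels), "world_to_cam" (4x4, takes a point from world to camera coordinates); the wrist camera has in their place "hand_eye" (4x4, takes a point from camera to tool coordinates, whose origin is the TCP and whose axes are the flange's). Camera axes: x right, y down, z forward; pixel columns grow to the right and rows downward; lengths in mm; the calibration is good to about 2 mm. A picture is of the moment at which its call begins: read the wrist's pose just before it. get_calibration takes no time and is no camera call.
- arm.close_job(): hands the job in, once; it reports no verdict.
Trained networks look in the newest picture that a camera, given by its name, has taken for a name from the list of things; names that differ only in an ending like _2 or _b are one class to them, and where a whole thing is asked for, a point or a joint stands for the part that bears it (a point fixed in the world has none). Each returns a list of dicts, best first, with "p" (0 to 1); they miss things now and then, are a little off and sometimes report something else, mostly with a low value. They report only what shows in the picture. A call takes as long as a camera call. They do not tell look-alikes from the thing itself.
- arm.regions_of(camera, label): "mask" (480x640 bool, what is visible of it) and "box" ([left, top, right, bottom] in pixels, round what is visible of it).
The state is a dict: "time": time; "joints": joint angles; "joint_velocities": joint speeds; "joint_torque": joint torques, N m; "ee_pos": TCP position; "orientation": TCP orientation; "wrist_force": force on the tool from outside, world axes, zero at the start; "wrist_torque": the same for the moment, N m; "gripper_width": finger opening in mm.
Only numpy, scipy, OpenCV 4.12 (cv2) and the standard library are available. Lean on these libraries where they do the work, as an engineer would, in place of code of your own. Each camera call takes 0.05 s, during which the arm holds its last target.

TASK

Take the clock arbor (the steel axle carrying a drum, a toothed wheel and a pinion) from its wooden rest and lower it into the two open slots of the brass movement holder, either way round. Press it down through the grip of the sprung shoes until both ends stand evenly on the feet deep inside the slots, however deep those are set, but stop gently there: do not press hard on the feet. Let go, leaving it level and home, and leave the other things on the bench where they are.

Things in the scene. Friction and masses are not known exactly. Their poses are not given: they have to be found in the camera images.
- arbor: The arbor, 0.16 to 0.24 kg: level steel axle, 8 mm thick, 150 mm long, with a brass drum (24 mm thick, 40 mm long, grip it here across the axle) at the middle, a toothed brass wheel (56 mm across, 5 thick) 38 mm along +y, a steel pinion (20 mm across, 14 long) 37 mm along -y. Origin: axle's centre line, mid length, at first 45 mm above the bench; y runs along the axle; it may be rolled about y.
- rest: Fixed wooden rest, base 70 x 150 x 10 mm, with two posts at y = +60 and -60 mm (12 mm thick in y, 40 mm wide in x, 49 mm high) whose open notches, 18 mm wide and 8 mm deep, carry the axle at the start. Origin: centre of the underside on the bench; y along the axle it carries.
- holder: Fixed brass movement holder: base 84 (x) x 150 (y) x 10 mm and two upright cheeks at y = +60 and -60 mm, each 10 mm thick, 48 mm wide in x, 105 mm high, with an open vertical slot at x = 0. Between the cheeks nothing is higher than 26 mm. Origin: centre of the underside on the bench; x across the slots, y from slot to slot, z up.
- slot_a (a point): Mouth of the slot in the cheek at holder y = -60 mm, 102 mm above the bench, on the slot's middle plane; axes as the holder. The mouth flares at 45 degrees: 38 mm wide here, 12 mm wide from 89 mm height downwards.
- slot_b (a point): Mouth of the like slot at holder y = +60 mm, 102 mm high. In each slot two round-topped steel shoes, top 87 mm high, are sprung together along x (gap 6.4 mm, each gives 4 mm). The axle meets them with its centre line 86 to 89 mm high, parts them and slides down under friction. Total drag 7 to 13 N, different each time, more than the arbor's weight: it does not sink home by itself.
- footing: Brass block between the cheeks carrying one steel foot in each slot, both at the same height. That height is not measured and varies: an axle standing on the feet has its centre line 58 to 77 mm above the bench. The feet are sprung: both together give 1 mm per 10 N, up to 4 mm. More than 15 N on them in all is too hard. Origin and axes: the holder's (they do not tell the feet's height).
- tray: Bystander: ivory-coloured bone tray, 80 x 120 x 18 mm, with star wheels in it. Origin: centre of the underside.
- oiler: Bystander: black japanned oiler stand, round foot 64 mm in diameter, 73 mm tall. Origin: centre of the underside.
- leader: Bystander: flat steel pendulum leader, 12 mm wide, about 185 mm long in y, 5 mm thick. Origin: centre of the underside.
- block: Bystander: brass suspension block with a slit at the top, 30 x 24 x 34 mm. Origin: centre of the underside.
- mount: Bystander: brass twist-in bayonet mount, round, 40 mm in diameter, 32 mm tall. Origin: centre of the underside.
- driver: Bystander: screwdriver lying on the bench, about 150 mm long. Origin: in the tool, on the bench.
- collar: Bystander: brass collar ring, 32 mm outside diameter, 12 mm tall. Origin: centre of the underside.
Things that resemble listed ones, but are neither listed nor needed, are in the scene too. What is shaped like the holder but blue or green is not meant.

How it is judged:
By the outcome, as a careful person would: the job done as asked, in the order asked, and still so for the second after the job is handed in, with the robot touching nothing.
It also fails if it takes over 69 s, if anything falls off the work surface, if the arm or the gripper's body presses on something with over 40 N, if the wrist force passes 120 N, or if a joint passes its speed limit or range.

## Working session

There is one attempt and no reset: what is moved stays moved. The work goes in short steps, Python scripts to look and compute and a tool call to move; the robot and the scene stay as the last step left them, time stands still between calls to the robot, and variables do not carry over. Pictures are saved under pics/ and viewed, and the job is handed in when it is done.

Besides the shell and the picture viewer there is one more tool, called after ">>>" by a JSON object that holds its "method" and its "body". arm_command: Moves the arm, as the interface text tells. Its arguments: {"type":"object","properties":{"increments":{"type":"array","items":{"type":"array","items":{"type":"array","items":{"type":"number"}}}},"force":{"type":"number"}},"required":["increments"]}

```bash
ls; mkdir -p pics
cat > h.py <<'E'
import numpy as np, cv2
from cell import arm
def cap(n,f):
    im=arm.capture(n); cv2.imwrite('pics/'+f,im); return im
E
python3 - <<'E'
from h import *
for n in ('scene','side','wrist'):
    cap(n,n+'0.png')
    c=arm.get_calibration(n)
    for k,v in c.items(): print(n,k,np.round(np.array(v),3).tolist())
for n in ('scene','side','wrist'):
    for l in ('arbor','holder','rest'):
        for r in arm.regions_of(n,l): print(n,l,round(r['p'],2),np.round(r['box']).tolist(),r['mask'].sum())
print(arm.sense())
E
```

```text
pics
scene K [[517.353, 0.0, 320.21], [0.0, 517.353, 241.907], [0.0, 0.0, 1.0]]
scene world_to_cam [[-0.665, 0.747, -0.003, 329.679], [0.418, 0.368, -0.831, -176.795], [-0.619, -0.554, -0.557, 1585.485], [0.0, 0.0, 0.0, 1.0]]
side K [[562.682, 0.0, 310.517], [0.0, 562.682, 242.866], [0.0, 0.0, 1.0]]
side world_to_cam [[-0.984, -0.177, -0.005, 555.401], [-0.093, 0.542, -0.835, 90.534], [0.151, -0.821, -0.55, 1239.961], [0.0, 0.0, 0.0, 1.0]]
wrist K [[358.056, 0.0, 317.017], [0.0, 358.056, 242.609], [0.0, 0.0, 1.0]]
wrist hand_eye [[-0.001, -0.955, -0.297, 75.894], [1.0, -0.0, -0.001, 1.737], [0.001, -0.297, 0.955, -142.527], [0.0, 0.0, 0.0, 1.0]]
scene arbor 0.69 [266.0, 216.0, 307.0, 242.0] 433
scene holder 0.92 [338.0, 227.0, 410.0, 306.0] 2089
scene holder 0.8 [414.0, 209.0, 480.0, 287.0] 2242
scene holder 0.79 [428.0, 319.0, 528.0, 424.0] 4336
scene rest 0.61 [259.0, 220.0, 318.0, 258.0] 978
side arbor 0.8 [329.0, 208.0, 349.0, 237.0] 399
side arbor 0.64 [315.0, 267.0, 347.0, 310.0] 287
side holder 0.93 [376.0, 278.0, 446.0, 377.0] 3356
side holder 0.75 [297.0, 246.0, 361.0, 334.0
[... 338 characters left out ...]
745 ,  0.59114417,  0.04838837,  1.60850798, -0.03325498,
        0.94269071, -0.03370897]), 'joint_velocities': array([ 1.49727737e-03, -7.12203512e-04, -8.74893072e-05, -1.28133232e-03,
        7.12343667e-04,  1.62153396e-03,  1.79556840e-03]), 'joint_torque': array([-7.41130007e-04, -5.48300636e+01,  1.54469937e+00, -1.98417073e+01,
        9.22437262e-03,  1.84015233e-03,  1.55829457e-05]), 'ee_pos': array([ 7.25005101e+02, -1.90151519e-02,  2.31339474e+02]), 'orientation': array([3.14153528e+00, 5.08562739e-05, 1.57083077e+00]), 'wrist_force': array([0.80007568, 0.50034356, 0.21962701]), 'wrist_torque': array([-0.0333521 ,  0.00722655,  0.00950173]), 'gripper_width': 85.30410277990256}
```

View pics/scene0.png

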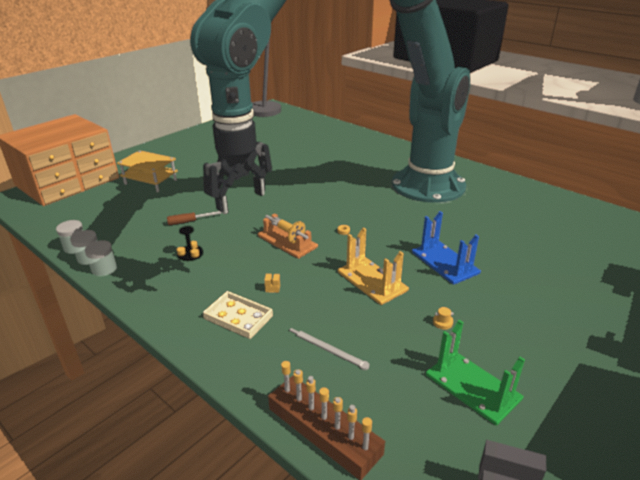

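View pics/side0.png

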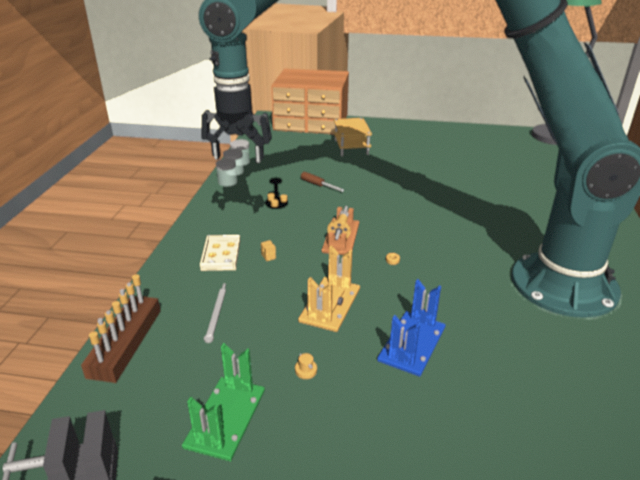

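View pics/wrist0.png

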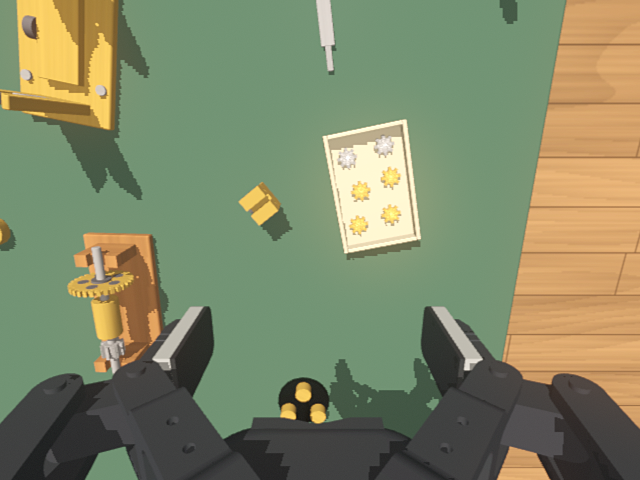

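```bash
cat >> h.py <<'E'
from scipy.spatial.transform import Rotation as Ro
def tool():
    s=arm.sense(); T=np.eye(4); T[:3,:3]=Ro.from_euler('xyz',s['orientation']).as_matrix(); T[:3,3]=s['ee_pos']; return T
def cam(n,T=None):
    c=arm.get_calibration(n); K=np.array(c['K'])
    if n=='wrist': M=(tool() if T is None else T)@np.array(c['hand_eye'])
    else: M=np.linalg.inv(np.array(c['world_to_cam']))
    return K,M   # cam->world
def toplane(KM,uv,z):
    K,M=KM; d=M[:3,:3]@np.linalg.inv(K)@np.array([uv[0],uv[1],1.]); o=M[:3,3]
    return o+d*(z-o[2])/d[2]
def proj(KM,P):
    K,M=KM; P=np.atleast_2d(P).astype(float); q=(np.linalg.inv(M)@np.c_[P,np.ones(len(P))].T)[:3]
    q=K@q; return (q[:2]/q[2]).T
E
python3 - <<'E'
from h import *
W=cam('wrist'); S=cam('scene'); D=cam('side')
print('arbor wheel top end',toplane(W,(97,250),45),toplane(W,(118,362),45),'drum',toplane(W,(106,320),45))
print('holder base corners wrist',toplane(W,(110,129),10),toplane(W,(18,97),10))
print('holder scene base', [toplane(S,p,10).round() for p in [(338,273),(378,300),(408,289)]])
print('holder side base', [toplane(D,p,10).round() for p in [(300,322),(338,328),(360,285)]])
print('rest scene', [toplane(S,p,10).round() for p in [(258,238),(299,252),(318,243)]])
E
```

```text
arbor wheel top end [513.24078476 -33.81016837  45.        ] [ 512.57174328 -160.5689333    45.        ] drum [ 508.58033969 -109.93510723   45.        ]
holder base corners wrist [525.77753694  78.09974246  10.        ] [443.73063102 106.99240779  10.        ]
holder scene base [array([536.,  91.,  10.]), array([552., 217.,  10.]), array([478., 245.,  10.])]
holder side base [array([544., 234.,  10.]), array([466., 238.,  10.]), array([438.,  93.,  10.])]
rest scene [array([ 558., -157.,   10.]), array([534., -36.,  10.]), array([474., -27.,  10.])]
```

Run:
```python
import cv2
a=cv2.imread('pics/scene0.png')[205:310,250:420]; cv2.imwrite('pics/s_crop.png',cv2.resize(a,None,fx=4.7,fy=4.7,interpolation=2))
a=cv2.imread('pics/side0.png')[200:335,290:370]; cv2.imwrite('pics/d_crop.png',cv2.resize(a,None,fx=4.4,fy=4.4,interpolation=2))
```

```text
(no output)
```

View pics/s_crop.png

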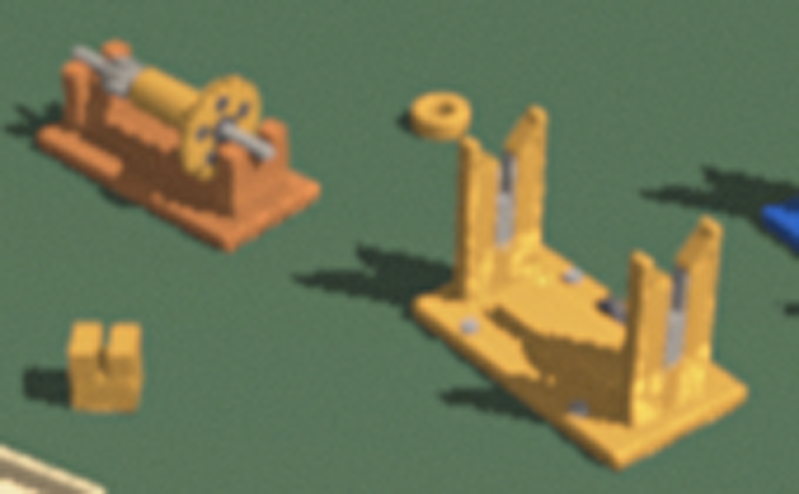

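View pics/d_crop.png

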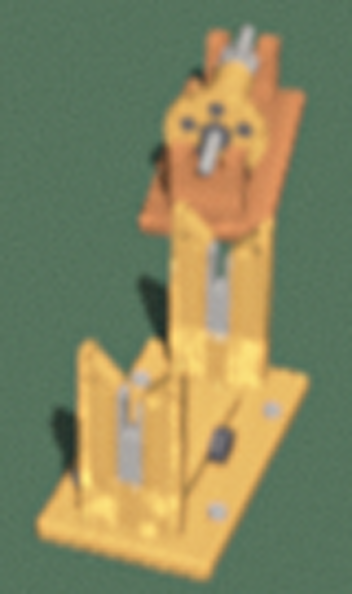

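>>> {"method": "arm_command", "body": {"increments": [[[20,-30,0,0,0,0,0],[45,-60,0,0,0,0,0],[70,-90,0,0,0,0,0],[95,-120,0,0,0,0,0],[120,-150,0,0,0,0,0],[145,-185,0,0,0,0,0],[165,-215,0,0,0,0,0],[175,-230,0,0,0,0,0],[175,-230,0,0,0,0,0],[175,-230,0,0,0,0,0]]]}}

```text
time: 1.43
ee_pos: [494.6, 175.8, 231.7]
orientation: [3.141, -0.0, 1.573]
wrist_force: [0.2, -0.3, -0.6]
gripper_width: 85.2
```

Run:
```python
from h import *
T=tool(); np.save('T1.npy',T); print(T.round(3)); print(arm.sense()['time'])
cap('wrist','w1.png')
for l in ('holder','slot_a'):
  for r in arm.regions_of('wrist',l): print(l,round(r['p'],2),np.round(r['box']).tolist(),r['mask'].sum())
```

```text
[[-3.00000e-03  1.00000e+00  1.00000e-03  4.94564e+02]
 [ 1.00000e+00  3.00000e-03  0.00000e+00  1.75846e+02]
 [ 0.00000e+00  1.00000e-03 -1.00000e+00  2.31743e+02]
 [ 0.00000e+00  0.00000e+00  0.00000e+00  1.00000e+00]]
1.4333
holder 0.82 [268.0, 143.0, 376.0, 326.0] 9669
holder 0.8 [38.0, 31.0, 204.0, 228.0] 16746
slot_a 0.74 [266.0, 143.0, 377.0, 333.0] 9542
slot_a 0.66 [39.0, 30.0, 208.0, 230.0] 17041
```

View pics/w1.png

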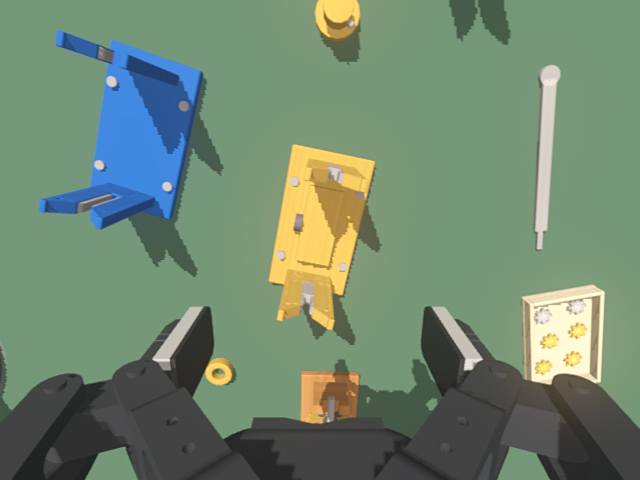

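Run:
```python
import cv2
a=cv2.imread('pics/w1.png')[130:340,250:395]; cv2.imwrite('pics/w1c.png',cv2.resize(a,None,fx=2.85*1.4*0.7,fy=2.85*1.4*0.7,interpolation=2))
a=cv2.imread('pics/w1.png')
cv2.imwrite('pics/w1a.png',cv2.resize(a[135:215,270:380],None,fx=7,fy=7,interpolation=2))
cv2.imwrite('pics/w1b.png',cv2.resize(a[255:335,260:370],None,fx=7,fy=7,interpolation=2))
```

```text
(no output)
```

View pics/w1a.png

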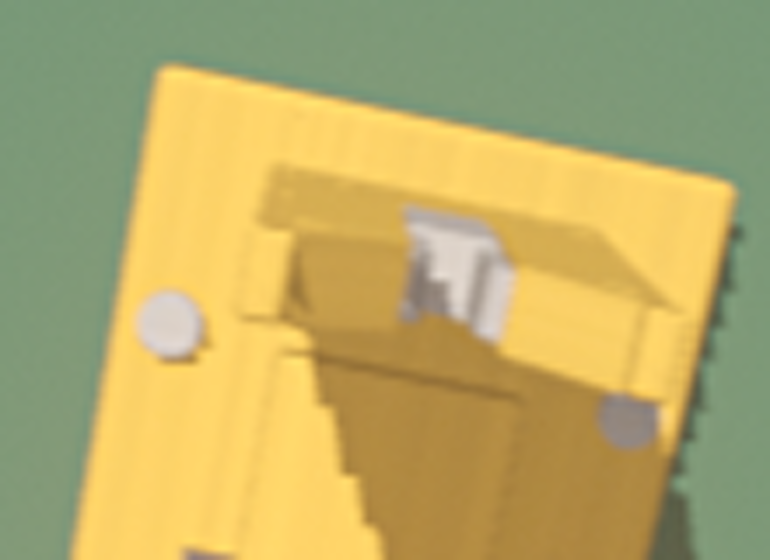

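View pics/w1b.png

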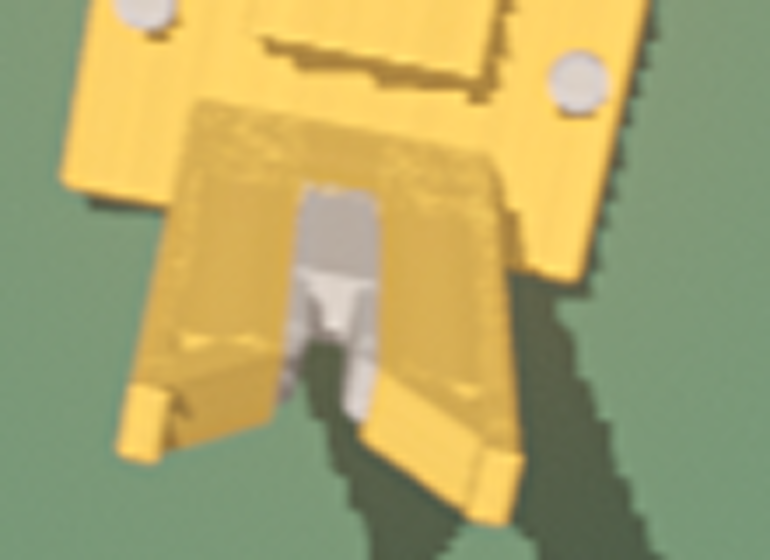

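```bash
cat > fith.py <<'E'
from h import *
from scipy.optimize import least_squares
T=np.load('T1.npy'); W=cam('wrist',T)
A=lambda u,v:(270+u/7,135+v/7); B=lambda u,v:(260+u/7,255+v/7)
obs=[(-42,75,10,A(160,65)),(42,75,10,A(735,185)),(-42,-75,10,B(62,182)),(42,-75,10,B(582,282)),
(-24,-65,0,B(118,455)),(-24,-55,0,B(133,383)),(24,-65,0,B(508,525)),(24,-55,0,B(523,455)),
(-24,65,0,A(258,228)),(-24,55,0,A(240,318)),(24,65,0,A(685,310)),(24,55,0,A(668,400))]
P=np.array([o[:3] for o in obs],float); uv=np.array([o[3] for o in obs])
def mod(p):
    Q=P.copy(); Q[4:,2]=p[3]; c,s=np.cos(p[2]),np.sin(p[2])
    return np.c_[p[0]+c*Q[:,0]-s*Q[:,1],p[1]+s*Q[:,0]+c*Q[:,1],Q[:,2]+p[4]]
for lock in (0,1):
    f=lambda p:(proj(W,mod([*p[:3],105 if lock else p[3],p[4]]))-uv).ravel()
    r=least_squares(f,[495,163,-.15,105,0]); print(r.x.round(3)); print(r.fun.reshape(-1,2).round(1).tolist())
E
python3 fith.py
```

```text
[ 4.98656e+02  1.57914e+02 -1.96000e-01  1.06334e+02 -2.70500e+00]
[[0.0, -0.2], [0.4, -0.2], [0.0, 0.4], [-0.4, -0.3], [0.3, -0.0], [0.1, -0.1], [-0.1, -0.2], [0.2, -0.4], [-0.9, -0.5], [-0.8, -0.0], [0.9, 0.7], [0.2, 0.8]]
[ 4.98655e+02  1.57917e+02 -1.96000e-01  8.93420e+01 -1.59200e+00]
[[-0.0, -0.2], [0.5, -0.1], [-0.1, 0.8], [-0.3, 0.1], [0.3, -0.2], [0.1, -0.3], [-0.1, -0.3], [0.2, -0.5], [-0.9, -0.5], [-0.8, -0.1], [0.9, 0.6], [0.2, 0.8]]
```

>>> {"method": "arm_command", "body": {"increments": [[[-25,2,0,0,0,0,0],[-60,3,0,0,0,0,0],[-98,5,0,0,0,0,0],[-136,7,0,0,0,0,0],[-174,8,0,0,0,0,0],[-212,10,0,0,0,0,0],[-240,12,0,0,0,0,0],[-250,12,0,0,0,0,0],[-250,12,0,0,0,0,0],[-250,12,0,0,0,0,0]]]}}

```text
time: 2.42
ee_pos: [507.4, -75.5, 231.2]
orientation: [3.142, -0.0, 1.568]
wrist_force: [-0.2, 0.5, 0.2]
gripper_width: 85.3
```

Run:
```python
from h import *
T=tool(); np.save('T2.npy',T); print(T.round(3)); print(arm.sense()['time'])
a=cap('wrist','w2.png')
for l in ('arbor','rest'):
  for r in arm.regions_of('wrist',l): print(l,round(r['p'],2),np.round(r['box']).tolist(),r['mask'].sum())
cv2.imwrite('pics/w2c.png',cv2.resize(a[140:330,250:390],None,fx=3.1,fy=3.1,interpolation=2))
```

```text
[[ 2.00000e-03  1.00000e+00  0.00000e+00  5.07409e+02]
 [ 1.00000e+00 -2.00000e-03  0.00000e+00 -7.54650e+01]
 [ 0.00000e+00  0.00000e+00 -1.00000e+00  2.31198e+02]
 [ 0.00000e+00  0.00000e+00  0.00000e+00  1.00000e+00]]
2.4167
arbor 0.86 [290.0, 166.0, 347.0, 316.0] 2823
rest 0.91 [284.0, 160.0, 356.0, 314.0] 6937
```

View pics/w2.png

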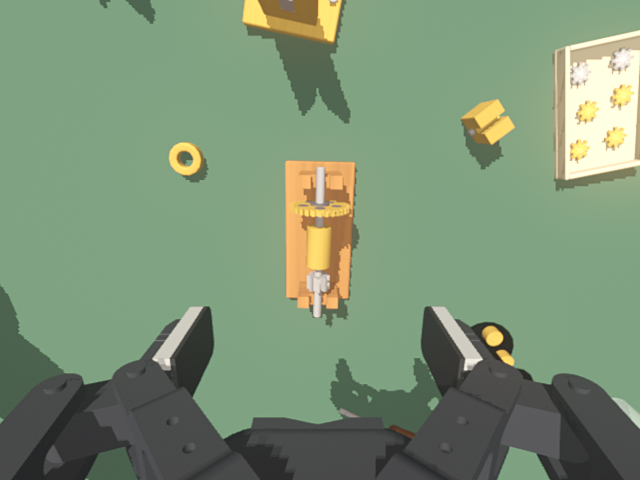

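View pics/w2c.png

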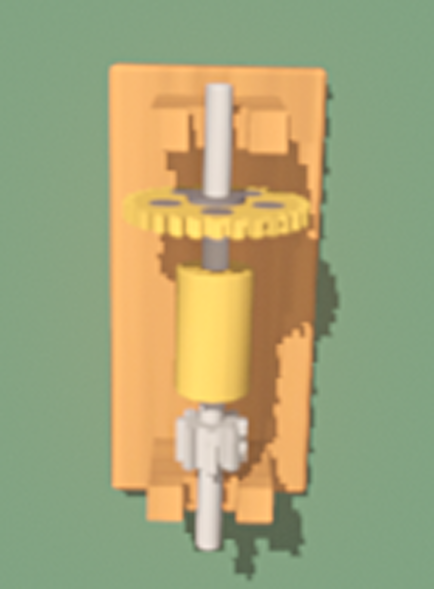

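```bash
cat > fita.py <<'E'
from h import *
from scipy.optimize import least_squares
T=np.load('T2.npy'); W=cam('wrist',T)
c=lambda u,v:(250+u/3.1,140+v/3.1)
# axle end mid points (top edge), side edges
print('cam',W[1][:3,3].round())
a=toplane(W,c(219,86),45);b=toplane(W,c(208,547),45); print(a,b,np.linalg.norm(a-b),(a+b)/2,'yaw',np.arctan2(-(a-b)[0],(a-b)[1]))
dt=toplane(W,c(214,270),57);db=toplane(W,c(211,398),50);print('drum',dt,db,toplane(W,c(212.5,333),45+11))
for p in [(111,65),(327,69),(112,488),(305,494)]: print(toplane(W,c(*p),10).round(1))
# predicted outline with arbor at fit
E
python3 fita.py
```

```text
cam [509.   0. 374.]
[512.19888529 -30.95632889  45.        ] [ 508.54999615 -181.14138978   45.        ] 150.22938096570456 [ 510.37444072 -106.04885933   45.        ] yaw -0.02429117380601761
drum [510.61783134 -83.15196615  57.        ] [ 509.65321273 -126.30932095   50.        ] [ 510.14374188 -103.00748846   56.        ]
[477.9 -27.6  10. ]
[547.1 -29.   10. ]
[ 474.  -176.6   10. ]
[ 543.5 -179.2   10. ]
```

>>> {"method": "arm_command", "body": {"increments": [[[-15,2,10,0,0,0.01,0],[-30,3,40,0,0,0.021,0],[-30,3,75,0,0,0.021,0],[-30,3,110,0,0,0.021,0],[-30,3,140,0,0,0.021,0],[-30,3,160,0,0,0.021,0],[-30,3,160,0,0,0.021,0]]]}}

```text
time: 3.15
ee_pos: [507.6, -102.4, 67.7]
orientation: [-3.134, -0.002, 1.553]
wrist_force: [-0.9, 0.9, 0.1]
gripper_width: 85.5
```

Run:
```python
from h import *
T=tool(); np.save('T3.npy',T); print(T.round(3)); print(arm.sense()['time'])
a=cap('wrist','w3.png')
```

```text
[[ 1.80000e-02  1.00000e+00 -8.00000e-03  5.07571e+02]
 [ 1.00000e+00 -1.80000e-02  2.00000e-03 -1.02394e+02]
 [ 2.00000e-03 -8.00000e-03 -1.00000e+00  6.76670e+01]
 [ 0.00000e+00  0.00000e+00  0.00000e+00  1.00000e+00]]
3.15
```

View pics/w3.png

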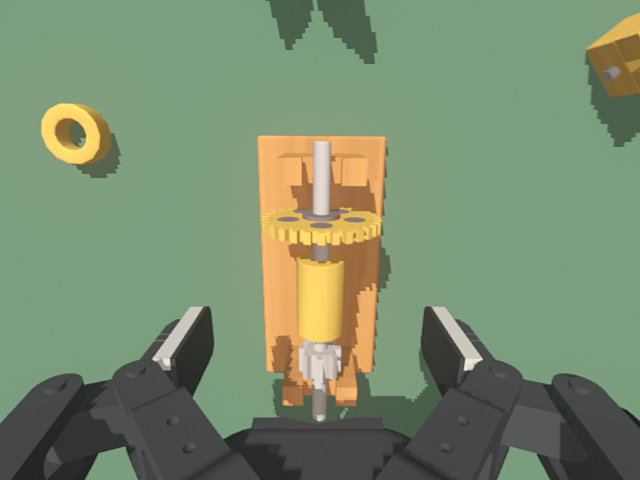

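Run:
```python
from h import *
T=tool(); print(T.round(3)); s=arm.sense(); print(s['time'],s['joint_velocities'].round(3))
W=cam('wrist')
a=toplane(W,(321.5,143),45);b=toplane(W,(319.5,418),45); print(a,b,(a+b)/2,np.linalg.norm(a-b)); print(toplane(W,(321,300),56))
```

```text
[[ 1.80000e-02  1.00000e+00 -5.00000e-03  5.08853e+02]
 [ 1.00000e+00 -1.80000e-02  1.00000e-03 -1.02904e+02]
 [ 1.00000e-03 -5.00000e-03 -1.00000e+00  6.96040e+01]
 [ 0.00000e+00  0.00000e+00  0.00000e+00  1.00000e+00]]
3.2 [ 0.004 -0.055  0.011 -0.026  0.002  0.011  0.   ]
[513.60714086 -32.06438235  45.        ] [ 510.15682655 -184.75649683   45.        ] [ 511.8819837  -108.41043959   45.        ] 152.73109209356426
[ 512.20677198 -104.45190737   56.        ]
```

>>> {"method": "arm_command", "body": {"increments": [[[0,0.5,10,0,0,0,0],[0,0.5,24,0,0,0,0],[0,0.5,36,0,0,0,0],[0,0.5,43,0,0,0,0],[0,0.5,46,0,0,0,0],[0,0.5,46,0,0,0,0],[0,0.5,46,0,0,0,0]]]}}

```text
time: 3.78
ee_pos: [511.1, -105.0, 26.0]
orientation: [3.14, 0.0, 1.55]
wrist_force: [-0.3, 0.6, 0.8]
gripper_width: 85.4
```

Run:
```python
from h import *
T=tool(); np.save('T3.npy',T); print(T.round(3)); print(arm.sense()['time'])
a=cap('wrist','w4.png')
```

```text
[[ 2.10000e-02  1.00000e+00  1.00000e-03  5.11145e+02]
 [ 1.00000e+00 -2.10000e-02 -0.00000e+00 -1.04994e+02]
 [-0.00000e+00  1.00000e-03 -1.00000e+00  2.59700e+01]
 [ 0.00000e+00  0.00000e+00  0.00000e+00  1.00000e+00]]
3.7833
```

View pics/w4.png

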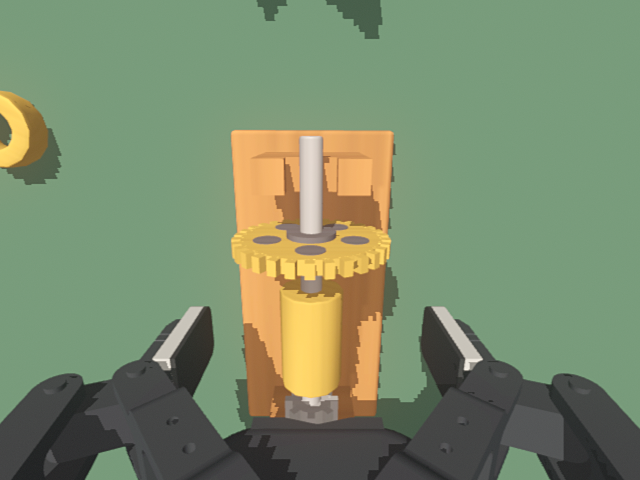

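>>> {"method": "arm_command", "body": {"increments": [[[0,-1.5,0,0,0,0,60],[0,-1.5,0,0,0,0,120],[0,-1.5,0,0,0,0,255],[0,-1.5,0,0,0,0,255],[0,-1.5,0,0,0,0,255],[0,-1.5,0,0,0,0,255],[0,-1.5,0,0,0,0,255],[0,-1.5,0,0,0,0,255],[0,-1.5,0,0,0,0,255],[0,-1.5,0,0,0,0,255],[0,-1.5,0,0,0,0,255],[0,-1.5,0,0,0,0,255]]], "force": 80}}

```text
time: 4.83
ee_pos: [509.5, -105.0, 25.6]
orientation: [3.141, 0.0, 1.55]
wrist_force: [-0.2, 1.1, 5.0]
gripper_width: 21.8
```

Run:
```python
from h import *
T=tool(); np.save('T5.npy',T); print(T.round(3)); print(arm.sense())
a=cap('wrist','w5.png')
```

```text
[[ 2.10000e-02  1.00000e+00  1.00000e-03  5.09543e+02]
 [ 1.00000e+00 -2.10000e-02 -0.00000e+00 -1.05032e+02]
 [-0.00000e+00  1.00000e-03 -1.00000e+00  2.55960e+01]
 [ 0.00000e+00  0.00000e+00  0.00000e+00  1.00000e+00]]
{'time': 4.8333, 'joints': array([ 0.08814965,  0.67733694,  0.03838299,  2.18834204, -0.08835744,
        0.27623707,  0.18188963]), 'joint_velocities': array([-0.00015879,  0.00034915,  0.00110634,  0.00062355, -0.00129408,
       -0.00016945,  0.00041506]), 'joint_torque': array([  0.14553869, -43.2068789 ,   1.51219916,  -5.83554536,
         0.09464007,   0.05459411,   0.06266719]), 'ee_pos': array([ 509.54256512, -105.03214855,   25.59622175]), 'orientation': array([3.14053592e+00, 8.50671398e-05, 1.54962216e+00]), 'wrist_force': array([-0.18809355,  1.07057587,  5.02089079]), 'wrist_torque': array([ 0.12839426, -0.05318873, -0.05679097]), 'gripper_width': 21.780234349794434}
```

View pics/w5.png

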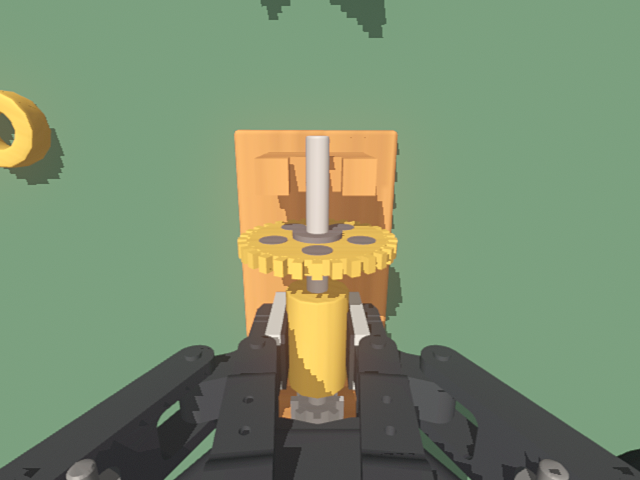

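>>> {"method": "arm_command", "body": {"increments": [[[0,0,-4,0,0,0,255],[0,0,-12,0,0,0,255],[0,0,-25,0,0,0,255],[0,0,-45,0,0,0,255],[0,0,-65,0,0,0,255],[0,0,-90,0,0,0,255],[0,0,-110,0,0,0,255],[0,0,-120,0,0,0,255],[0,0,-120,0,0,0,255],[0,0,-120,0,0,0,255],[0,0,-120,0,0,0,255]]]}}

```text
time: 5.8
ee_pos: [507.8, -104.7, 144.2]
orientation: [-3.139, -0.0, 1.55]
wrist_force: [-0.9, -0.2, -2.0]
gripper_width: 21.8
```

Run:
```python
from h import *
T=tool(); np.save('T6.npy',T); print(T.round(3)); s=arm.sense(); print(s['time'],s['wrist_force'],s['wrist_torque'],s['gripper_width'])
a=cap('wrist','w6.png'); b=cap('scene','s6.png'); c=cap('side','d6.png')
for n in ('scene','side'):
  for r in arm.regions_of(n,'arbor'): print(n,round(r['p'],2),np.round(r['box']).tolist(),r['mask'].sum())
```

```text
[[ 2.10000e-02  1.00000e+00 -3.00000e-03  5.07827e+02]
 [ 1.00000e+00 -2.10000e-02  0.00000e+00 -1.04746e+02]
 [ 0.00000e+00 -3.00000e-03 -1.00000e+00  1.44226e+02]
 [ 0.00000e+00  0.00000e+00  0.00000e+00  1.00000e+00]]
5.8 [-0.86120165 -0.22366329 -1.96522944] [-0.05476197  0.0031608  -0.05629442] 21.828057653818583
scene 0.91 [268.0, 173.0, 309.0, 202.0] 381
scene 0.19 [290.0, 327.0, 371.0, 371.0] 501
side 0.62 [332.0, 168.0, 353.0, 196.0] 459
```

View pics/w6.png

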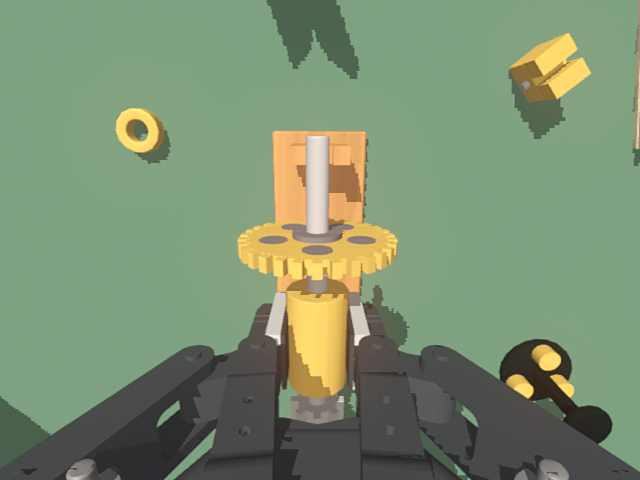

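Run:
```python
import cv2
a=cv2.imread('pics/s6.png')[120:280,220:400]; cv2.imwrite('pics/s6c.png',cv2.resize(a,None,fx=3.7,fy=3.7,interpolation=2))
a=cv2.imread('pics/d6.png')[130:290,260:440]; cv2.imwrite('pics/d6c.png',cv2.resize(a,None,fx=3.7,fy=3.7,interpolation=2))
```

```text
(no output)
```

View pics/s6c.png

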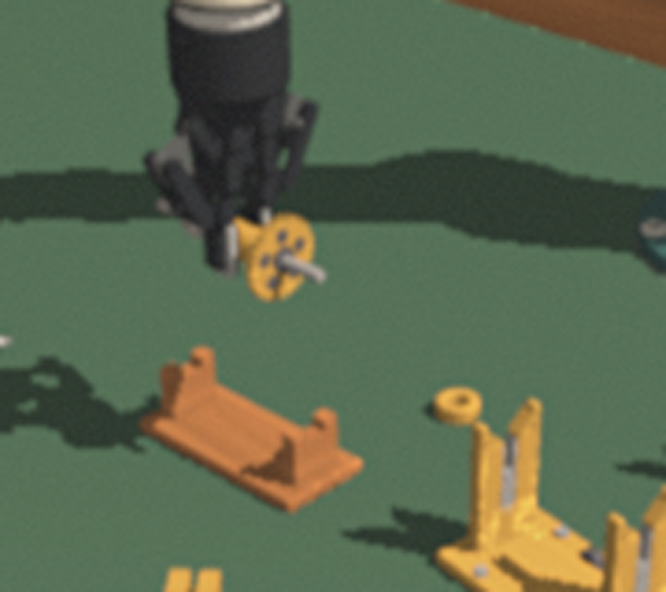

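View pics/d6c.png

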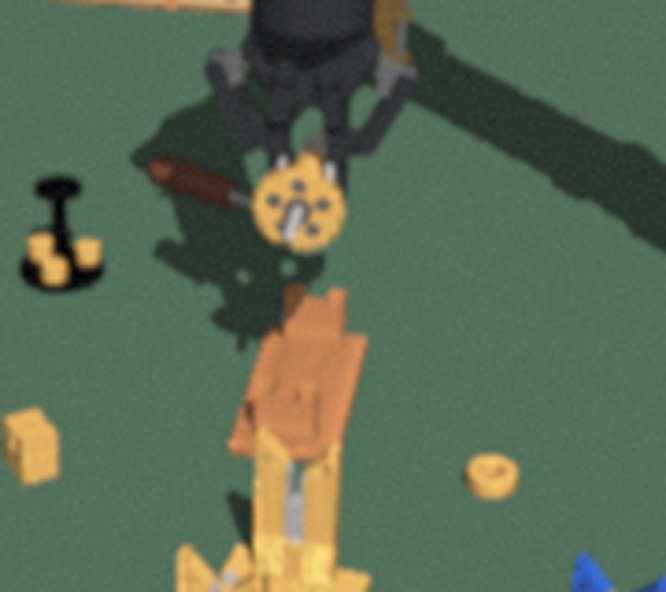

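>>> {"method": "arm_command", "body": {"increments": [[[20,-1,0,0,0,0.02,255],[50,-3,0,0,0,0.04,255],[85,-5,0,0,0,0.06,255],[120,-7,0,0,0,0.085,255],[155,-10,0,0,0,0.11,255],[190,-12,0,0,0,0.13,255],[225,-14,0,0,0,0.15,255],[250,-15,0,0,0,0.165,255],[263,-16,0,0,0,0.172,255],[263,-16,0,0,0,0.172,255],[263,-16,0,0,0,0.172,255],[263,-16,0,0,0,0.172,255]]]}}

```text
time: 7.05
ee_pos: [498.3, 156.8, 144.9]
orientation: [-3.141, 0.001, 1.377]
wrist_force: [0.7, -1.0, -2.5]
gripper_width: 21.8
```

Run:
```python
from h import *
T=tool(); np.save('T7.npy',T); print(T.round(3)); s=arm.sense(); print(s['time'],s['ee_pos'],s['orientation'],s['wrist_force'],s['wrist_torque'],s['gripper_width'])
a=cap('wrist','w7.png'); b=cap('scene','s7.png'); c=cap('side','d7.png'); print(arm.sense()['ee_pos'])
cv2.imwrite('pics/s7c.png',cv2.resize(b[160:320,280:460],None,fx=4,fy=3.7,interpolation=2))
cv2.imwrite('pics/d7c.png',cv2.resize(c[190:350,260:440],None,fx=4,fy=3.7,interpolation=2))
he=np.array(arm.get_calibration('wrist')['hand_eye']); K=np.array(arm.get_calibration('wrist')['K'])
print('tool frame', toplane((K,he),(317.5,137),-19))
```

```text
[[ 1.93000e-01  9.81000e-01 -1.00000e-03  4.98259e+02]
 [ 9.81000e-01 -1.93000e-01 -1.00000e-03  1.56819e+02]
 [-1.00000e-03 -1.00000e-03 -1.00000e+00  1.44948e+02]
 [ 0.00000e+00  0.00000e+00  0.00000e+00  1.00000e+00]]
7.05 [498.25900761 156.81938134 144.94831036] [-3.14095607e+00  1.47609445e-03  1.37665473e+00] [ 0.67775663 -1.04198125 -2.47066012] [-0.04595314  0.0168078  -0.01301765] 21.816950304309096
[498.58703539 156.35114385 145.19958048]
tool frame [ 74.39596689   1.7269895  -19.        ]
```

View pics/w7.png

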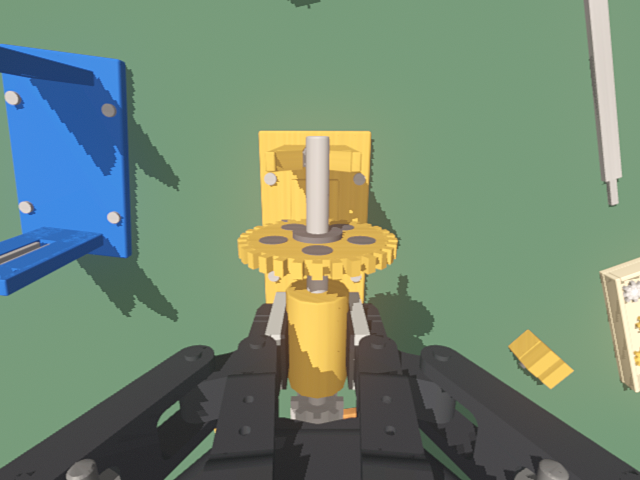

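View pics/s7c.png

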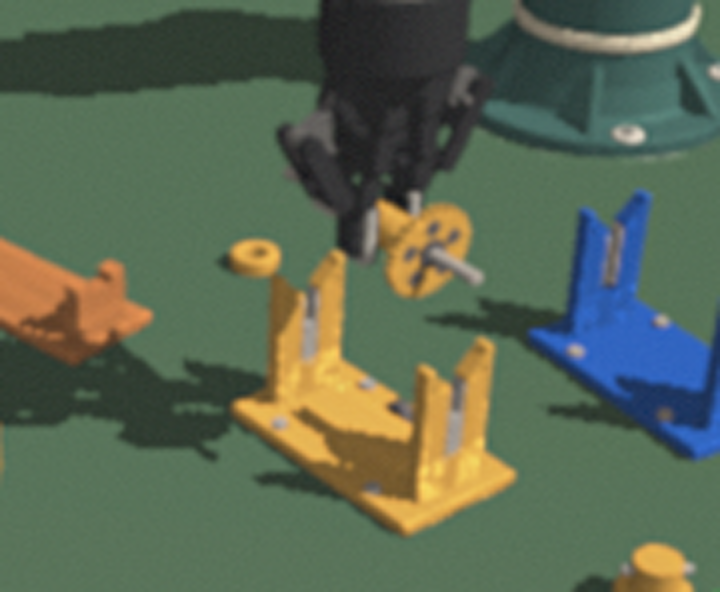

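View pics/d7c.png

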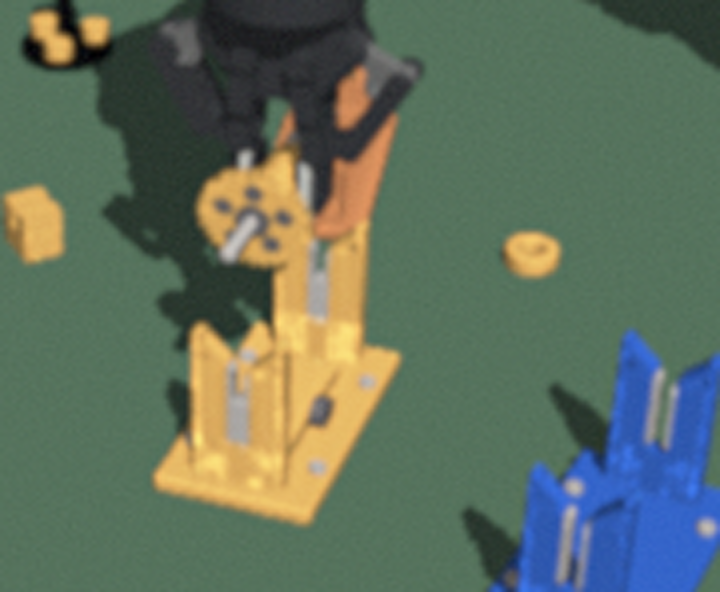

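Run:
```python
from h import *
W=cam('wrist',np.load('T1.npy'))
K,M=W; hx,hy,yaw=498.66,157.9,-.196
R=np.array([[np.cos(yaw),-np.sin(yaw),0],[np.sin(yaw),np.cos(yaw),0],[0,0,1]])
def yz(uv,y):
    d=R.T@M[:3,:3]@np.linalg.inv(K)@np.array([*uv,1.]); o=R.T@(M[:3,3]-[hx,hy,-1.8])
    return (o+d*(y-o[1])/d[1]).round(1)
for v in (185,270,340,100,160): 
  for y in (-55,-60,-65): print(v,y,yz((260+340/7,255+v/7),y))
a=cv2.imread('pics/w1.png')
cv2.imwrite('pics/w1d.png',cv2.resize(a[275:325,290:330],None,fx=14,fy=12,interpolation=0))
cv2.imwrite('pics/w1e.png',cv2.resize(a[155:195,315:355],None,fx=14,fy=14,interpolation=0))
```

```text
185 -55 [ -0.5 -55.   35. ]
185 -60 [  0.2 -60.   23.4]
185 -65 [  0.9 -65.   11.8]
270 -55 [  0.2 -55.   63.7]
270 -60 [  0.9 -60.   53.1]
270 -65 [  1.6 -65.   42.4]
340 -55 [  0.7 -55.   84.3]
340 -60 [  1.4 -60.   74.4]
340 -65 [  2.1 -65.   64.4]
100 -55 [ -1.3 -55.    1.3]
100 -60 [ -0.6 -60.  -11.5]
100 -65 [  0.1 -65.  -24.2]
160 -55 [ -0.7 -55.   25.7]
160 -60 [  0.  -60.   13.7]
160 -65 [  0.7 -65.    1.8]
```

View pics/w1d.png

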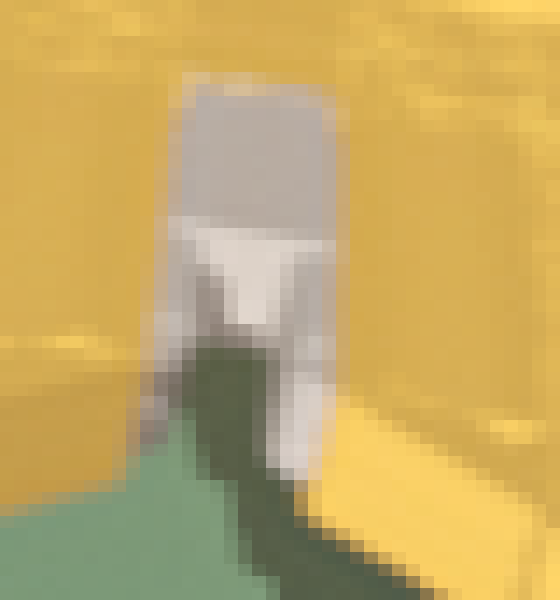

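View pics/w1e.png

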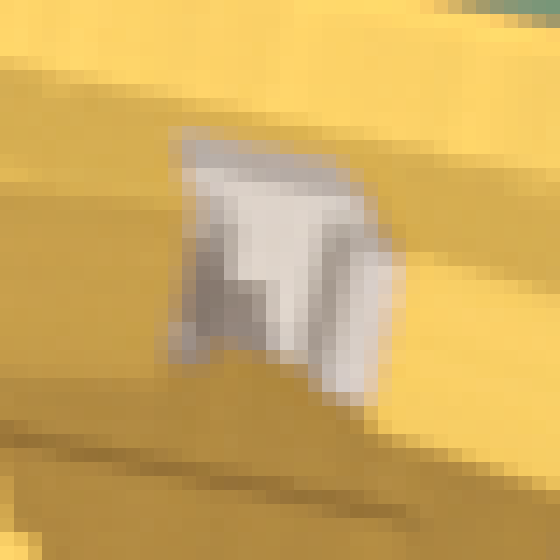

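>>> {"method": "arm_command", "body": {"increments": [[[1.5,-1.8,2,0,0,0,255],[1.5,-1.8,8,0,0,0,255],[1.5,-1.8,18,0,0,0,255],[1.5,-1.8,30,0,0,0,255],[1.5,-1.8,38,0,0,0,255],[1.5,-1.8,43,0,0,0,255],[1.5,-1.8,45,0,0,0,255],[1.5,-1.8,45,0,0,0,255],[1.5,-1.8,45,0,0,0,255]]]}}

```text
time: 7.95
ee_pos: [497.2, 160.1, 100.3]
orientation: [3.141, -0.0, 1.378]
wrist_force: [0.1, 0.5, -2.3]
gripper_width: 22.1
```

Run:
```python
from h import *
T=tool(); np.save('T8.npy',T); print(T.round(3)); s=arm.sense(); print(s['time'],s['ee_pos'],s['orientation'],s['wrist_force'],s['wrist_torque'],s['gripper_width'])
a=cap('wrist','w8.png'); b=cap('scene','s8.png'); c=cap('side','d8.png'); print(arm.sense()['ee_pos'])
cv2.imwrite('pics/s8c.png',cv2.resize(b[200:320,310:430],None,fx=5,fy=5,interpolation=2))
cv2.imwrite('pics/d8c.png',cv2.resize(c[220:340,270:390],None,fx=5,fy=5,interpolation=2))
```

```text
[[ 1.92000e-01  9.81000e-01  0.00000e+00  4.97211e+02]
 [ 9.81000e-01 -1.92000e-01 -0.00000e+00  1.60122e+02]
 [ 0.00000e+00  0.00000e+00 -1.00000e+00  1.00296e+02]
 [ 0.00000e+00  0.00000e+00  0.00000e+00  1.00000e+00]]
7.95 [497.21139183 160.12201202 100.29583669] [ 3.14144362e+00 -1.71983464e-05  1.37773967e+00] [ 0.07017952  0.537837   -2.27189002] [0.04455989 0.01621956 0.03616969] 22.09315729915199
[497.4485989  160.24585252 100.74805743]
```

View pics/w8.png

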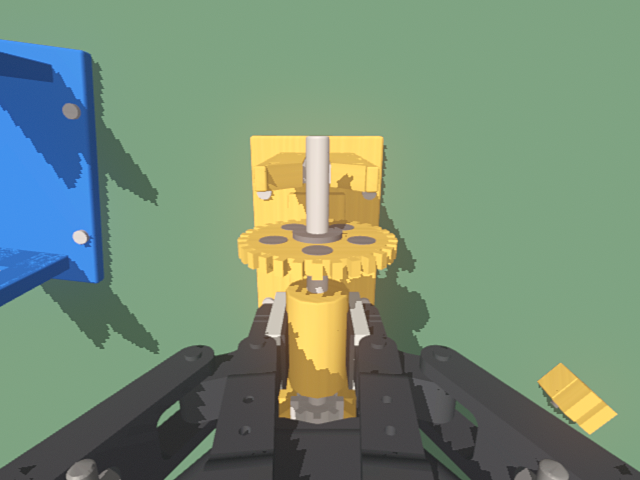

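View pics/s8c.png

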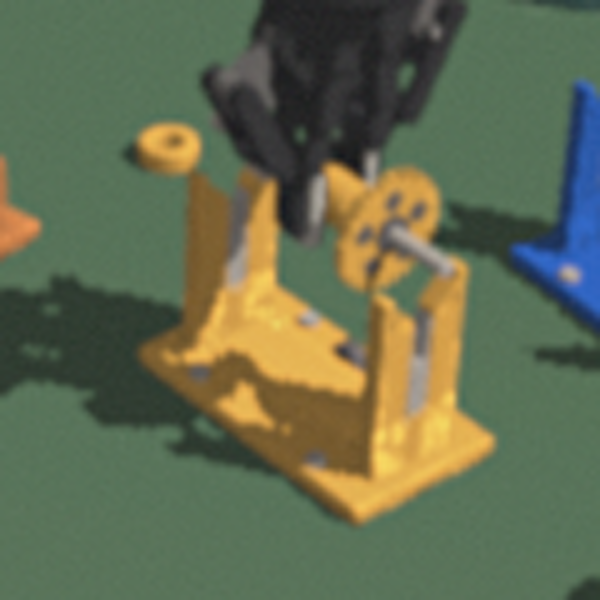

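View pics/d8c.png

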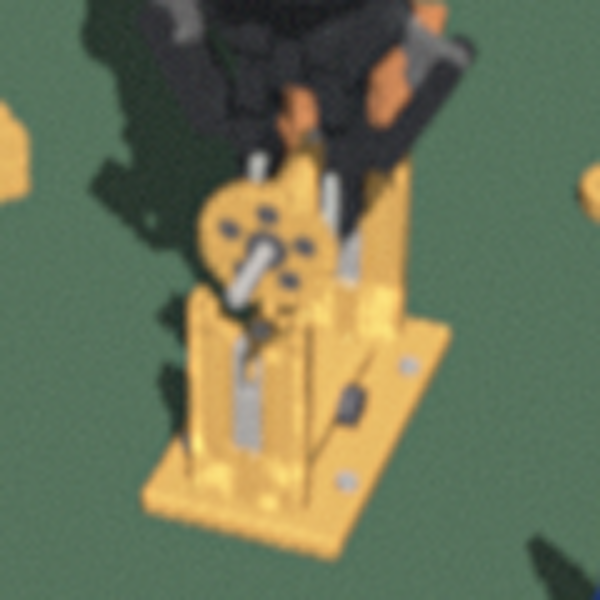

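>>> {"method": "arm_command", "body": {"increments": [[[-1,0,4,0,0,0,255],[-1.5,0,10,0,0,0,255],[-1.5,0,18,0,0,0,255],[-1.5,0,24,0,0,0,255],[-1.5,0,27,0,0,0,255],[-1.5,0,27,0,0,0,255],[-1.5,0,27,0,0,0,255]]]}}

```text
time: 8.68
ee_pos: [496.5, 158.5, 72.8]
orientation: [-3.141, 0.0, 1.378]
wrist_force: [0.2, -0.1, -1.9]
gripper_width: 21.8
```

```bash
cat > st.py <<'E'
from h import *
s=arm.sense(); print(round(s['time'],2),s['ee_pos'].round(2),s['orientation'].round(4),s['wrist_force'].round(2),s['wrist_torque'].round(3),round(s['gripper_width'],2))
E
python3 - <<'E'
from h import *
import st
a=cap('wrist','w9.png'); b=cap('scene','s9.png'); c=cap('side','d9.png')
x=np.hstack([cv2.resize(b[210:310,330:430],None,fx=4,fy=4,interpolation=2),cv2.resize(c[235:335,285:385],None,fx=4,fy=4,interpolation=2)])
cv2.imwrite('pics/x9.png',x)
E
```

```text
8.68 [496.54 158.52  72.85] [-3.1409e+00  5.0000e-04  1.3778e+00] [ 0.24 -0.11 -1.88] [-0.039  0.024  0.034] 21.83
```

View pics/x9.png

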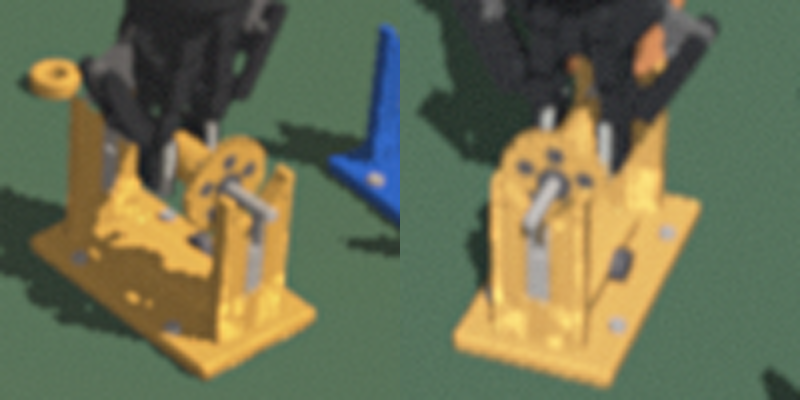

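View pics/w9.png

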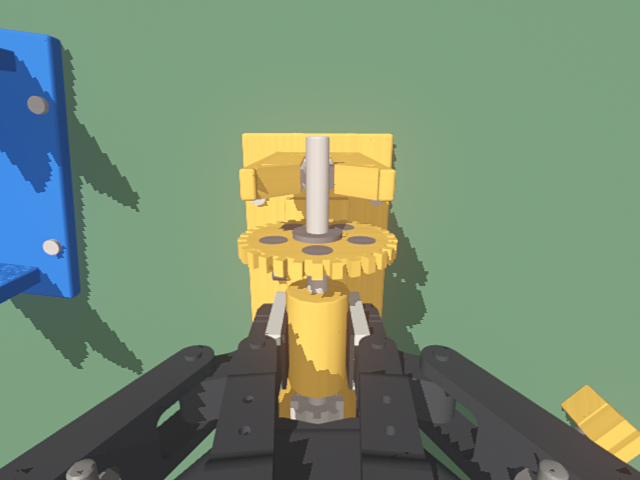

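>>> {"method": "arm_command", "body": {"increments": [[[0,0,2,0,0,0,255],[0,0,4,0,0,0,255],[0,0,6,0,0,0,255],[0,0,8,0,0,0,255],[0,0,8,0,0,0,255],[0,0,8,0,0,0,255]]]}}

```text
time: 9.33
ee_pos: [496.5, 158.8, 65.2]
orientation: [-3.141, -0.0, 1.378]
wrist_force: [-0.9, 0.5, -0.8]
gripper_width: 21.9
```

```bash
python3 st.py
```

```text
9.33 [496.53 158.77  65.21] [-3.1412 -0.      1.3779] [-0.93  0.45 -0.83] [0.094 0.175 0.013] 21.92
```

>>> {"method": "arm_command", "body": {"increments": [[[0,0,1,0,0,0,255],[0,0,2,0,0,0,255],[0,0,3,0,0,0,255],[0,0,3,0,0,0,255],[0,0,3,0,0,0,255]]]}}

```text
time: 9.75
ee_pos: [496.9, 158.8, 62.7]
orientation: [3.141, -0.0, 1.378]
wrist_force: [-1.5, 0.6, 4.8]
gripper_width: 21.6
```

```bash
python3 st.py
```

```text
9.75 [496.86 158.83  62.69] [ 3.1413e+00 -4.0000e-04  1.3779e+00] [-1.46  0.56  4.77] [ 0.103  0.375 -0.045] 21.65
```

>>> {"method": "arm_command", "body": {"increments": [[[0,0,1,0,0,0,255],[0,0,2,0,0,0,255],[0,0,2,0,0,0,255],[0,0,2,0,0,0,255]]]}}

```text
time: 10.08
ee_pos: [496.8, 158.8, 60.3]
orientation: [3.141, -0.0, 1.378]
wrist_force: [-1.8, -0.3, 4.3]
gripper_width: 21.7
```

Run:
```python
from h import *
import st
a=cap('wrist','w10.png'); b=cap('scene','s10.png'); c=cap('side','d10.png')
x=np.hstack([cv2.resize(b[210:310,330:430],None,fx=4,fy=4,interpolation=2),cv2.resize(c[235:335,285:385],None,fx=4,fy=4,interpolation=2)])
cv2.imwrite('pics/x10.png',x)
```

```text
10.08 [496.84 158.79  60.32] [ 3.1414e+00 -2.0000e-04  1.3779e+00] [-1.8  -0.34  4.34] [ 0.146  0.308 -0.009] 21.66
```

View pics/x10.png

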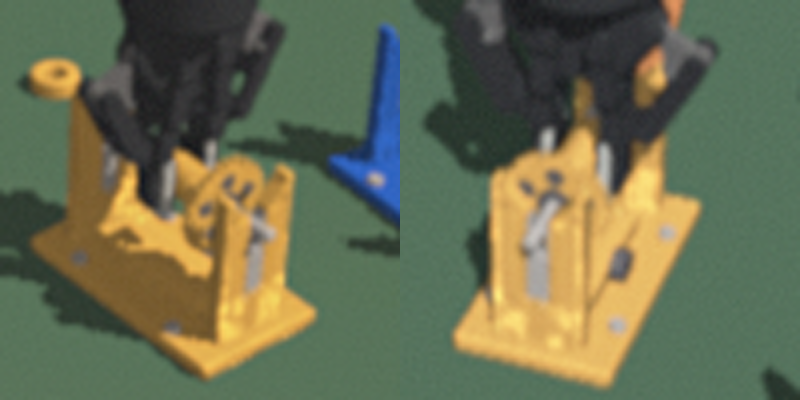

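View pics/w10.png

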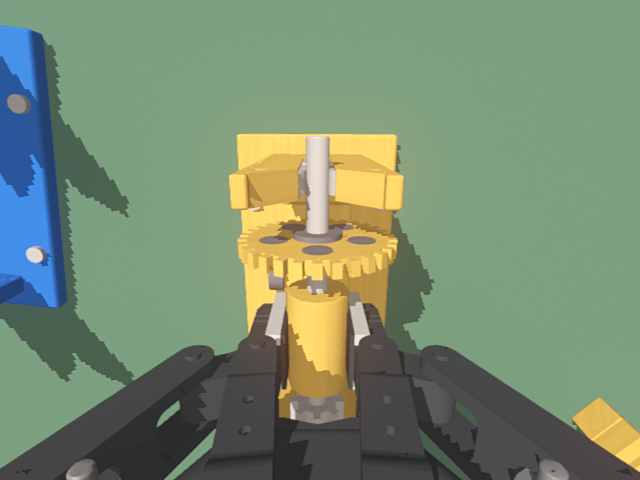

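>>> {"method": "arm_command", "body": {"increments": [[[0,0,1,0,0,0,255],[0,0,2,0,0,0,255],[0,0,2,0,0,0,255],[0,0,2,0,0,0,255]]]}}

```text
time: 10.57
ee_pos: [496.7, 158.6, 58.2]
orientation: [-3.141, 0.0, 1.378]
wrist_force: [-0.2, 1.1, 2.7]
gripper_width: 21.4
```

>>> {"method": "arm_command", "body": {"increments": [[[0,0,0.5,0,0,0,255],[0,0,1,0,0,0,255],[0,0,1,0,0,0,255]]]}}

```text
time: 10.82
ee_pos: [496.8, 158.6, 57.3]
orientation: [-3.142, 0.0, 1.378]
wrist_force: [-1.0, 0.5, 2.8]
gripper_width: 21.9
```

>>> {"method": "arm_command", "body": {"increments": [[[0,0,0.5,0,0,0,255],[0,0,1,0,0,0,255],[0,0,1,0,0,0,255]]]}}

```text
time: 11.07
ee_pos: [496.8, 158.6, 56.3]
orientation: [3.142, 0.0, 1.378]
wrist_force: [-1.7, 0.5, 5.1]
gripper_width: 21.8
```

>>> {"method": "arm_command", "body": {"increments": [[[0,0,0.5,0,0,0,255],[0,0,1,0,0,0,255],[0,0,1,0,0,0,255]]]}}

```text
time: 11.32
ee_pos: [496.8, 158.6, 55.3]
orientation: [3.142, 0.0, 1.378]
wrist_force: [-1.3, -0.3, 4.1]
gripper_width: 21.5
```

>>> {"method": "arm_command", "body": {"increments": [[[0,0,0.5,0,0,0,255],[0,0,1,0,0,0,255],[0,0,1,0,0,0,255]]]}}

```text
time: 11.57
ee_pos: [496.7, 158.6, 54.2]
orientation: [-3.142, 0.0, 1.378]
wrist_force: [-1.6, 0.5, 2.5]
gripper_width: 21.9
```

>>> {"method": "arm_command", "body": {"increments": [[[0,0,0.5,0,0,0,255],[0,0,1,0,0,0,255],[0,0,1,0,0,0,255]]]}}

```text
time: 11.82
ee_pos: [496.7, 158.6, 53.2]
orientation: [-3.141, 0.0, 1.378]
wrist_force: [-1.4, -0.3, 3.1]
gripper_width: 21.9
```

>>> {"method": "arm_command", "body": {"increments": [[[0,0,0.5,0,0,0,255],[0,0,1,0,0,0,255],[0,0,1,0,0,0,255],[0,0,1,0,0,0,255]]]}}

```text
time: 12.15
ee_pos: [496.7, 158.6, 52.2]
orientation: [-3.142, 0.0, 1.378]
wrist_force: [-0.5, 1.1, 3.0]
gripper_width: 21.7
```

>>> {"method": "arm_command", "body": {"increments": [[[0,0,0.5,0,0,0,255],[0,0,1,0,0,0,255],[0,0,1,0,0,0,255],[0,0,1,0,0,0,255]]]}}

```text
time: 12.48
ee_pos: [496.7, 158.6, 51.2]
orientation: [-3.142, 0.0, 1.378]
wrist_force: [-1.4, 0.4, 3.9]
gripper_width: 21.9
```

>>> {"method": "arm_command", "body": {"increments": [[[0,0,0.5,0,0,0,255],[0,0,1,0,0,0,255],[0,0,1,0,0,0,255],[0,0,1,0,0,0,255]]]}}

```text
time: 12.82
ee_pos: [496.8, 158.6, 50.2]
orientation: [-3.142, 0.0, 1.378]
wrist_force: [-1.1, -0.4, 3.6]
gripper_width: 21.9
```

>>> {"method": "arm_command", "body": {"increments": [[[0,0,0.4,0,0,0,255],[0,0,0.7,0,0,0,255],[0,0,0.7,0,0,0,255],[0,0,0.7,0,0,0,255]]]}}

```text
time: 13.15
ee_pos: [496.7, 158.6, 49.5]
orientation: [-3.142, 0.0, 1.378]
wrist_force: [-1.6, 0.1, 4.7]
gripper_width: 21.5
```

>>> {"method": "arm_command", "body": {"increments": [[[0,0,0.4,0,0,0,255],[0,0,0.7,0,0,0,255],[0,0,0.7,0,0,0,255],[0,0,0.7,0,0,0,255]]]}}

```text
time: 13.48
ee_pos: [496.8, 158.6, 49.0]
orientation: [3.142, -0.0, 1.378]
wrist_force: [-1.6, -0.1, 4.6]
gripper_width: 22.0
```

>>> {"method": "arm_command", "body": {"increments": [[[0,0,0.3,0,0,0,255],[0,0,0.5,0,0,0,255],[0,0,0.5,0,0,0,255],[0,0,0.5,0,0,0,255]]]}}

```text
time: 13.82
ee_pos: [496.8, 158.7, 48.7]
orientation: [3.142, -0.0, 1.378]
wrist_force: [-2.0, 0.6, 7.5]
gripper_width: 21.5
```

```bash
cat > av.py <<'E'
from h import *
F=[];P=[]
for i in range(4):
    s=arm.sense(); F.append(np.r_[s['wrist_force'],s['wrist_torque']]); P.append(s['ee_pos']); im=arm.capture('wrist')
cv2.imwrite('pics/last.png',im)
F=np.array(F); print(s['time'].__round__(2),'F',F.mean(0).round(2),'fz',F[:,2].round(1),'z',np.array(P)[:,2].round(2))
E
python3 av.py
```

```text
13.97 F [-1.98  0.23  7.1   0.02  0.38 -0.05] fz [7.5 7.3 7.  6.7] z [48.7  48.72 48.71 48.73]
```

>>> {"method": "arm_command", "body": {"increments": [[[0,0,0.2,0,0,0,255],[0,0,0.4,0,0,0,255],[0,0,0.4,0,0,0,255],[0,0,0.4,0,0,0,255]]]}}

```text
time: 14.35
ee_pos: [496.8, 158.6, 48.5]
orientation: [3.141, -0.0, 1.378]
wrist_force: [-2.4, 0.7, 10.1]
gripper_width: 22.0
```

```bash
python3 av.py
python3 - <<'E'
from h import *
b=cap('scene','s11.png'); c=cap('side','d11.png')
x=np.hstack([cv2.resize(b[210:310,330:430],None,fx=4,fy=4,interpolation=2),cv2.resize(c[235:335,285:385],None,fx=4,fy=4,interpolation=2)])
cv2.imwrite('pics/x11.png',x)
E
```

```text
14.5 F [-2.25  0.12  9.87  0.06  0.46 -0.01] fz [10.1  9.1  9.6 10.6] z [48.5  48.5  48.51 48.52]
```

View pics/x11.png

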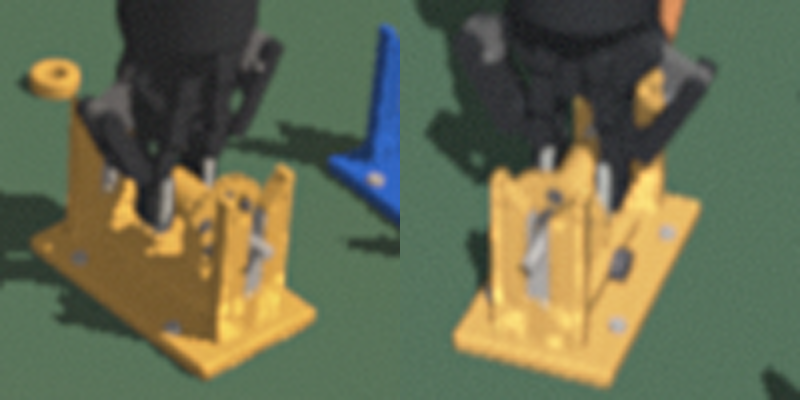

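View pics/last.png

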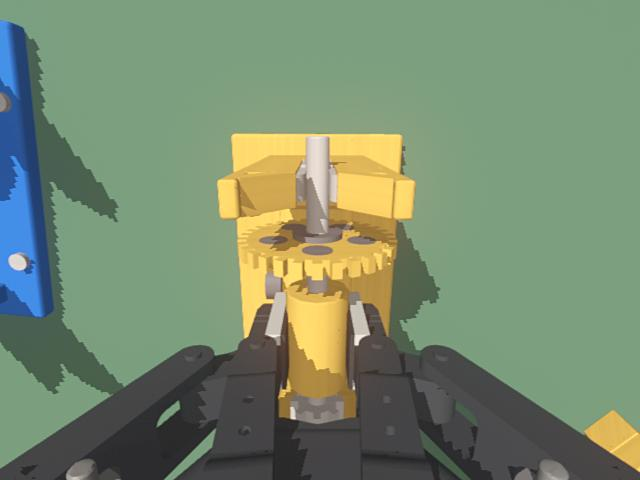

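>>> {"method": "arm_command", "body": {"increments": [[[0,0,0,0,0,0,180],[0,0,0,0,0,0,160],[0,0,0,0,0,0,130],[0,0,0,0,0,0,100],[0,0,0,0,0,0,60],[0,0,0,0,0,0,30],[0,0,0,0,0,0,0],[0,0,0,0,0,0,0],[0,0,0,0,0,0,0],[0,0,0,0,0,0,0]]], "force": 20}}

```text
time: 15.48
ee_pos: [496.8, 158.6, 48.0]
orientation: [3.141, 0.0, 1.378]
wrist_force: [-0.7, -0.4, 0.0]
gripper_width: 84.9
```

```bash
python3 av.py
python3 - <<'E'
from h import *
import st
b=cap('scene','s12.png'); c=cap('side','d12.png')
x=np.hstack([cv2.resize(b[210:310,330:430],None,fx=4,fy=4,interpolation=2),cv2.resize(c[235:335,285:385],None,fx=4,fy=4,interpolation=2)])
cv2.imwrite('pics/x12.png',x)
E
```

```text
15.63 F [ 0.06 -0.07 -0.16  0.03 -0.01 -0.02] fz [ 0.  -0.1  0.4 -0.9] z [48.01 48.02 48.01 48.  ]
15.68 [496.73 158.62  48.01] [-3.1416  0.      1.3778] [ 0.78 -0.19 -0.13] [-0.013 -0.006  0.008] 85.43
```

View pics/x12.png

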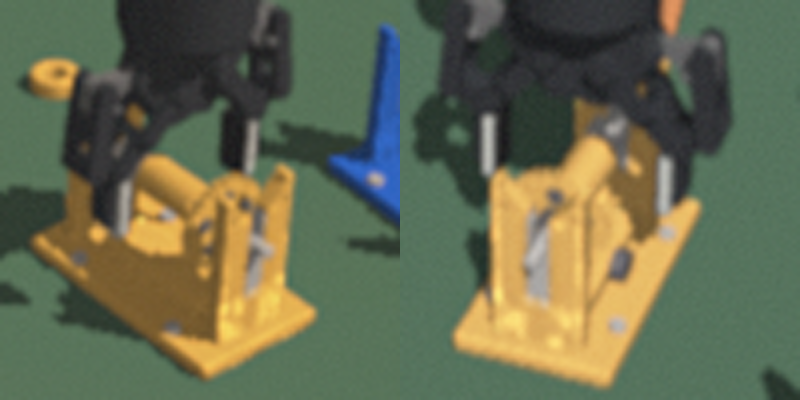

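View pics/last.png

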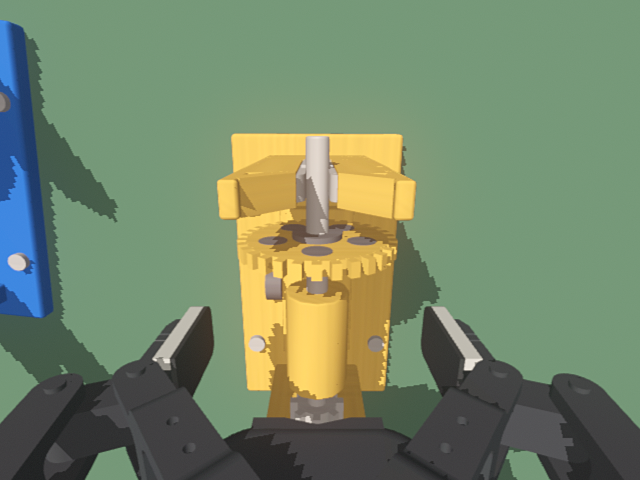

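>>> {"method": "arm_command", "body": {"increments": [[[0,0,-5,0,0,0,0],[0,0,-20,0,0,0,0],[0,0,-45,0,0,0,0],[0,0,-80,0,0,0,0],[0,0,-115,0,0,0,0],[10,0,-150,0,0,0,0],[18,0,-180,0,0,0,0],[18,0,-185,0,0,0,0],[18,0,-185,0,0,0,0],[18,0,-185,0,0,0,0],[18,0,-185,0,0,0,0]]]}}

```text
time: 16.7
ee_pos: [498.8, 175.4, 231.6]
orientation: [-3.139, 0.002, 1.377]
wrist_force: [0.2, -0.6, -0.4]
gripper_width: 85.3
```

Run:
```python
from h import *
import st
T=tool(); np.save('T13.npy',T)
a=cap('wrist','w13.png'); b=cap('scene','s13.png'); c=cap('side','d13.png')
x=np.hstack([cv2.resize(b[210:310,330:430],None,fx=4,fy=4,interpolation=2),cv2.resize(c[235:335,285:385],None,fx=4,fy=4,interpolation=2)])
cv2.imwrite('pics/x13.png',x)
cv2.imwrite('pics/w13c.png',cv2.resize(a[130:340,250:390],None,fx=2.8,fy=2.8,interpolation=2))
```

```text
16.7 [498.83 175.42 231.6 ] [-3.1389e+00  2.1000e-03  1.3774e+00] [ 0.17 -0.58 -0.4 ] [-0.047 -0.034  0.007] 85.34
```

View pics/x13.png

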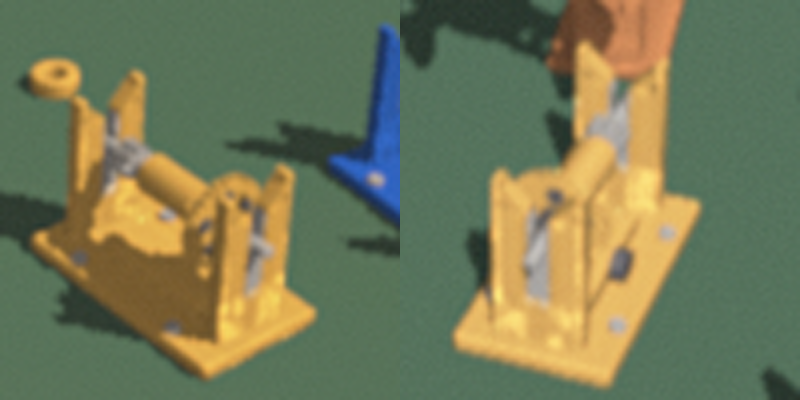

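View pics/w13c.png

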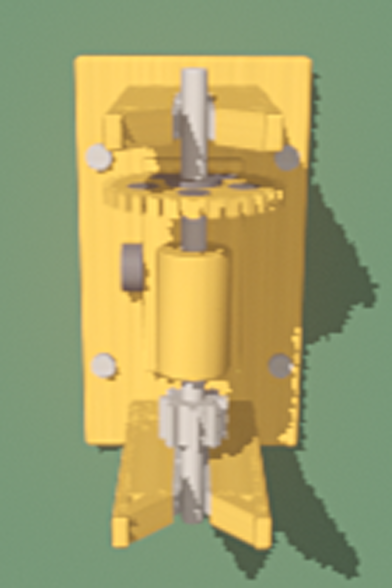

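View pics/s13.png

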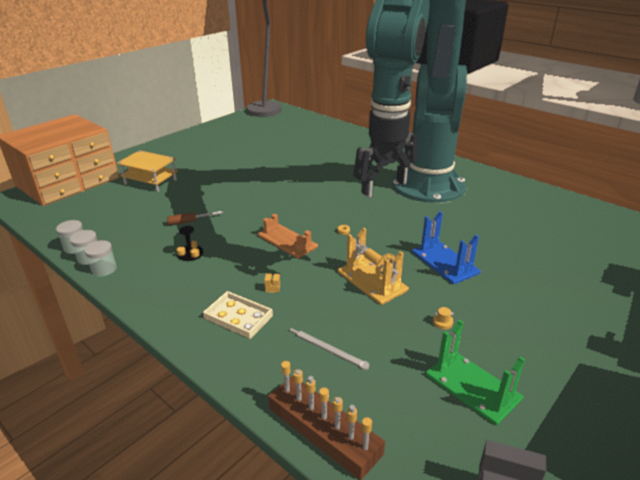

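Run:
```python
from h import *
W=cam('wrist',np.load('T13.npy')); yaw=-.193; u=np.array([-np.sin(yaw),np.cos(yaw),0])
c=np.array([496.8,158.2,68.8]); xh=np.array([np.cos(yaw),np.sin(yaw),0])
from scipy.optimize import least_squares
a=cv2.imread('pics/w13.png')
cv2.imwrite('pics/w13e.png',np.hstack([cv2.resize(a[145:195,295:345],None,fx=8,fy=8,interpolation=0),cv2.resize(a[280:330,295:345],None,fx=8,fy=8,interpolation=0)]))
for cc in (c,):
  for s in (75,-75): print(s,(proj(W,cc+s*u)-[250,130])*2.8, 'raised 2mm',(proj(W,cc+s*u+[0,0,2])-[250,130])*2.8)
for n in('scene','side'):
  KM=cam(n); print(n,proj(KM,[c+75*u,c-75*u,c+75*u+[0,0,3],c-75*u+[0,0,3]]).round(1).tolist())
def chg(n,f,g):
  d=cv2.absdiff(cv2.imread(f),cv2.imread(g)).max(2); return d
```

```text
75 [[188.75083028  67.6417489 ]] raised 2mm [[188.73373797  68.07264015]]
-75 [[189.09568264 520.12978433]] raised 2mm [[189.0827841  523.04524695]]
scene [[396.5, 272.4], [351.1, 241.3], [396.6, 271.2], [351.1, 240.3]]
side [[316.1, 300.2], [341.0, 258.7], [316.2, 299.0], [341.0, 257.5]]
```

View pics/w13e.png

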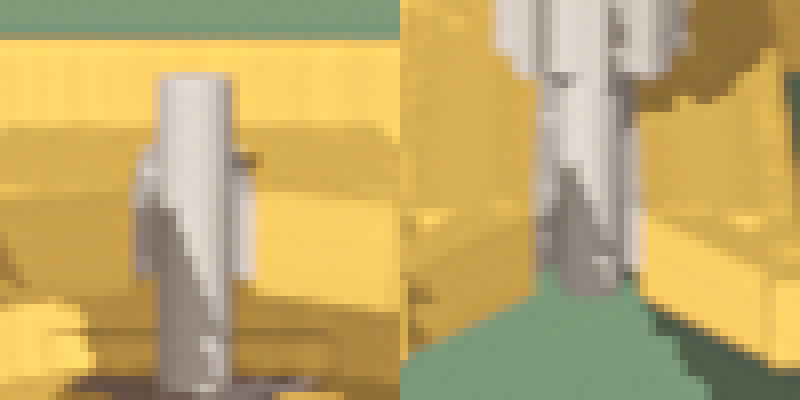

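Run:
```python
from h import *
import st
print(arm.close_job())
```

```text
16.85 [499.16 175.53 231.44] [-3.1389e+00  2.2000e-03  1.3773e+00] [-0.37  1.04  0.35] [-0.002 -0.024  0.011] 85.23
the job is handed in; nothing more can be done
None
```

I took the arbor from its rest, seated it in the brass holder's slots and released it. I handed the job in at 16.9 s with the arm clear, about 230 mm up.

- **Seating force:** Drag through the shoes was about 5 to 7 N. I felt the feet at a tool height of about 49 mm, which puts the axle about 68 to 70 mm above the bench, in line with the height I had read from the image. I stopped with about 6 to 7 N on the feet, against the 15 N limit. That load is the wrist force minus the average drag, so it is good to about 1 to 2 N.
- **After release:** The arbor did not move in the wrist picture when the fingers opened. Both axle ends appear within about 1 mm of where a level axle should show.
- **Other things:** In the last scene picture nothing else on the bench looks moved.
- **Disagreements:**
  - The wrist camera was about 1.7 mm off sideways, and I corrected for that before lowering.
  - The shoes began to resist about 2 mm lower than my estimated axle height suggested. I took that as an error in my grip height, because the arbor showed no slip in the fingers.
  - The gripper read about 22 mm on the 24 mm drum.

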